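# Index the drilling jig to its marked station, drive the taper pin and latch it

## Robot

A 7-joint arm with a two-finger parallel gripper is mounted at the origin on a cart in front of the work surface, level with it; the furniture and walls round the work are solid. World frame = base frame: x ahead of the robot, y to its left, z up, the work surface at z = 0. Lengths are in m, angles in rad, forces in N, time in s.
With the tool pointing down it reaches from about 0.4 to 0.85 m from the base axis. Payload 4.5 kg.
Tool frame: the origin (TCP) lies on the centre line of the jaws, within the pads' length; the fingertips stand 11 mm ahead of it and the grasp point (between the pads) lies 8 mm behind it; z points along the fingers, y is the line along which they close (so a half turn about z gives the same grasp; the last joint's range is limited). The gripper opens to 88 mm and grips with 3 to 60 N. Pads are 18 mm wide; open, the fingers measure 123 mm over their backs; the gripper's body (75 mm by 187 mm) begins 45 mm behind the grasp point.
Start: joints at [1.208, 0.689, -0.195, 1.565, 0.157, 0.902, -0.215], TCP at [0.242, -0.576, 0.25] pointing down, gripper open.
Joint ranges: [-3.01, 3.01], [-0.46, 2.08], [-1.47, 1.51], [0.13, 2.56], [-1, 4.14], [0.04, 2.09], [-2.66, 2.66]. Speed limits (rad/s): [2.57, 2.57, 3.14, 3.14, 3.14, 3.14, 3.14].

## Interface

Orientations are given as a unit quaternion [x, y, z, w].
In Python, from plant import * gives the robot as it stands. The module is installed in compiled form; this text tells all that it offers.
- The arm moves only by the tool send_rows, never from a script. Its argument "motion" is a list of rows, each an object of numbers: "x", "y", "z": the shift along the tool's x, y, z in cm; "rx", "ry", "rz": the turn, a rotation vector about the tool's x, y, z in rad; "jaw": the finger opening in cm, from 0 to 8.81. In form: [{"x": .., "y": .., "z": .., "rx": .., "ry": .., "rz": .., "jaw": ..}, ...]. A call has exactly 5 rows; each row shifts and turns the commanded pose from where the row before left it, along the tool's axes as they then stand; what a row does not reach is not made up. A row lasts 1/10 s, in which the tool goes at most 50 mm and 8.59 degrees, less where a joint would pass 70% of its speed; a pose out of reach is approached as far as the arm can. A call is refused whole if a number of a shift passes 5 or a number of a turn 0.15, either way. A call with a gripper value outside its range is refused whole. The fingers move at their own pace and stop on an object; "grip_force" is the grip in N (left out, the last holds). Time passes only in rows, so rows that do not move let the fingers close, or fill a call up. It gives the time, the measured TCP pose, the force, the opening and the grip force at its end, in the units of the state.
- get_state(): the state, without advancing time (a new reading comes with each control period).
- snapshot(name): name is "side" or "top" or "wrist"; returns a dict with "img" (384x512x3 uint8, red, green, blue), "vertical_fov" (degrees; the focal length in pixels is half the picture's height over the tangent of half this angle, whatever the lens; pixels are square), "cx", "cy" (the principal point, pixels), "extrinsics" (4x4, takes a point from camera to world coordinates). Camera axes: x right, y up, looking along -z (the intrinsics and any distortion apply to the point x, -y, -z); pixel columns grow to the right and rows downward; lengths in m; the calibration is good to about 2 mm. A picture is of the moment at which its call begins. There is no depth.
- finish_job(): hands the job in; it is judged then, once.
The state is a dict: "clock": time; "q": joint angles; "qd": joint speeds; "joint_torque": joint torques, N m; "tool_pos": TCP position; "eef_rot": TCP orientation; "contact_force": force on the tool from outside, world axes, zero at the start; "moment": the same for the moment, N m; "opening": opening from 0.0 (shut) to 1.0 (fully open); "finger_force": force on a finger pad.
Only numpy, scipy, OpenCV 4.12 (cv2) and the standard library are available. Lean on these libraries where they do the work, as an engineer would, in place of code of your own. Each camera call takes 0.05 s, during which the arm holds its last target. There are 200 camera calls.

## Task

Set the indexing jig for its next hole: turn the black knurled collar until the station with the red ring clicks in under the red pointer. Then take the orange-handled taper pin from its parking boss and push it right home through the red station into the bush below, so that it draws the ring into line, and finally swing the hooked keeper by its red knob as far as it goes over the pin's collar, so that the pin cannot work out. Leave the other things on the bench where they lie.

Things in the scene. Friction and masses are not known exactly. Their poses are not given: they have to be found in the camera images.
- jig: Fixed drill jig, dark blue-green base 230 x 268 x 16 mm. Origin on the table at the foot of its fixed barrel (top 129 mm high); own x points away from the robot, y left, z up. Red pointer and bush for the pin on its -x side, parking boss on -y (hole axis at x -12, y -113 mm), keeper at the (-x, +y) corner, drill-bush bridge (81 mm high) on +x, sprung roller with black knob at (-x, -y).
- index_ring (a joint): Angle of ring and collar (one piece) about the barrel, rad, anticlockwise from above; 0 = red station exactly in line with the bush below. A sprung roller clicks every 30 degrees but stops the ring 0.065 rad (4.4 mm at the holes) short of line: the red station's click is at -0.065; let go within 0.2 rad of it the ring runs there. Starts at -0.5 to -1.7. Turning takes up to 0.5 N m.
- collar_grip (a point): Point on the barrel's axis at mid height of the black knurled collar (55 mm across, 92 to 121 mm above the table; the barrel, 37 mm across, stands 8 mm out of it). Nothing else within 60 mm of the axis is higher than 81 mm. Turns with the ring; the red station lies on its -x side.
- red_hole (a point): Centre of the red-ringed hole at the top face of the ring's aluminium plate, 54 mm above the table. The plate is 164 mm across, 10 mm thick, with twelve such 15.5 mm through holes (the others brass-ringed) at 68 mm from the axis; a flange blank bolted on it (110 mm across) rises to 60 mm.
- base_hole (a point): Centre of the mouth of the fixed steel bush under the plate, 68 mm from the axis on the jig's -x side, 42 mm above the table; 15.5 mm wide, running down through the base. With the pin home its shoulder sits on the plate and its tip is 38 mm below this point.
- taper_pin: Loose upright taper pin, 118 mm long, about 160 g. Origin at its tip, z up along the pin: taper from 6 to 14.5 mm across over 24 mm, 14.5 mm shank up to the shoulder at 50 mm, collar 25 mm across to 56 mm, 16 mm neck to 70 mm, orange handle 26 mm across to 118 mm. Starts in the parking boss (16.5 mm hole), shoulder 54 mm above the table: lift 60 mm to clear it.
- pin_handle (a point): Middle of the pin's orange handle (94 mm above its tip): the place to grip it, best with the fingers either side along the ring's rim.
- keeper (a joint): Angle of the steel keeper about its vertical stud, rad, growing anticlockwise seen from above: open at 0 to 0.3 at the start, shut at its stop, 1.3. A flat lever 62 to 69 mm above the table, a C-shaped hook at one end, a red knob at the other; shut, the hook (20 mm slot) lies round the neck just above the collar of a pin fully home. A pin 3 mm proud blocks it. Stays where left; takes 1 to 4 N.
- keeper_knob (a point): Middle of the keeper's upright red knob (21 mm across, 30 mm high, top 101 mm above the table), 62 mm from the stud's axis; to shut the keeper move it anticlockwise (seen from above) in an arc of 1.0 to 1.3 rad about the stud.
- keeper_hinge (a point): Point on the vertical axis of the keeper's stud, 62 mm above the table; the stud's screw head reaches 76 mm.
- caliper: Bystander: grey digital caliper lying flat, 78 x 235 x 15 mm; leave it alone.
- tape_measure: Bystander: yellow and black tape measure, 67 x 85 x 40 mm; leave it alone.
- pine_block: Bystander: pine offcut, 48 x 75 x 28 mm; leave it alone.
- screwdriver: Bystander: screwdriver with a yellow handle, 201 mm long; leave it alone.
Things that resemble listed ones, but are neither listed nor needed, are in the scene too. Leave any green look-alike of the taper_pin alone.

How it is judged:
On the way, in this order (a step that is already met when the one before it is completed fails the run):
1. the red station has clicked in under the pointer and the ring rests (value of joint index_ring between -0.13 and 0.06 rad and velocity of joint index_ring between -0.1 and 0.1 rad/s), for 0.3 s.
2. the taper pin is home through the red station and the bush, and the ring is drawn into line (horizontal distance between taper_pin and base_hole below 0.003 m and z of taper_pin in the frame of base_hole below -0.0355 m and angle between taper_pin's own z axis and vertical below 0.06 rad and value of joint index_ring between -0.032 and 0.032 rad), for 0.2 s.
3. the keeper's hook is swung home over the pin's collar (all of step 2 and value of joint keeper above 1.2 rad), for 0.2 s.
At the end, for the whole second after the job is handed in: The ring is in line within 0.032 rad at the red station, the taper pin stands fully home in it and the bush (within 2.5 mm of its full depth, 3 mm of the centre, upright), the keeper is within 0.1 rad of its shut stop, and everything is let go and at rest (all of step 3 and linear speed of taper_pin below 0.01 m/s); the robot touches nothing.
It fails at once if the caliper is pushed more than 30 mm (distance of caliper from where it was at the start of the episode above 0.03 m).
It fails at once if the tape measure is pushed more than 30 mm (distance of tape_measure from where it was at the start of the episode above 0.03 m).
It fails at once if the pine block is pushed more than 30 mm (distance of pine_block from where it was at the start of the episode above 0.03 m).
It fails at once if the screwdriver is pushed more than 30 mm (distance of screwdriver from where it was at the start of the episode above 0.03 m).
It also fails if it takes over 67 s, if anything falls off the work surface, if the arm or the gripper's body presses on something with over 40 N, if the wrist force passes 120 N, or if a joint passes its speed limit or range.

## Working session

There is one attempt and no reset: what is moved stays moved. The work goes in short steps, Python scripts to look and compute and a tool call to move; the robot and the scene stay as the last step left them, time stands still between calls to the robot, and variables do not carry over. Pictures are saved under pics/ and viewed, at most 10 in all, crops included, and the job is handed in when it is done.

Besides the shell and the picture viewer there is one more tool, called after ">>>" by a JSON object that holds its "op" and its "data", one argument or row to a line. send_rows: Moves the arm, as the interface text tells. Its arguments: {"type":"object","properties":{"motion":{"type":"array"},"grip_force":{"type":"number"}},"required":["motion"]}

```bash
mkdir -p pics; cat > h.py <<'E'
from plant import *
import numpy as np, cv2
def ray(s,u,v):
    h=s["img"].shape[0]; f=h/2/np.tan(np.radians(s["vertical_fov"])/2)
    E=np.array(s["extrinsics"]); d=E[:3,:3]@np.array([(u-s["cx"])/f,-(v-s["cy"])/f,-1.])
    return E[:3,3],d/np.linalg.norm(d)
def onz(s,u,v,z):
    o,d=ray(s,u,v); return o+d*(z-o[2])/d[2]
def proj(s,p):
    h=s["img"].shape[0]; f=h/2/np.tan(np.radians(s["vertical_fov"])/2)
    c=np.linalg.inv(np.array(s["extrinsics"]))@np.append(p,1.)
    return s["cx"]+f*c[0]/-c[2], s["cy"]-f*c[1]/-c[2]
def save(s,n,box=None,k=1):
    im=s["img"][:,:,::-1]
    if box: im=im[box[1]:box[3],box[0]:box[2]]
    cv2.imwrite("pics/"+n,cv2.resize(im,None,fx=k,fy=k,interpolation=cv2.INTER_CUBIC))
E
python3 - <<'E'
from h import *
a=[snapshot(n) for n in("top","side")]
for s in a: print(s["vertical_fov"],s["cx"],s["cy"],np.round(s["extrinsics"],3).tolist(),[k for k in s])
im=np.vstack([s["img"][:,:,::-1] for s in a]);
cv2.imwrite("pics/a.png",cv2.resize(np.hstack([s["img"][:,:,::-1] for s in a]),(800,300),interpolation=cv2.INTER_AREA))
save(a[0],"top.png",k=1.5)
print({k:np.round(v,3) for k,v in get_state().items()})
E
```

```text
50.54242090639291 258.34138623947285 187.86965497558572 [[0.009, 0.995, -0.101, 0.417], [-1.0, 0.01, 0.006, -0.003], [0.007, 0.101, 0.995, 1.42], [0.0, 0.0, 0.0, 1.0]] ['img', 'vertical_fov', 'cx', 'cy', 'extrinsics']
56.36543335676852 257.86760457024445 192.5648526668211 [[0.998, -0.034, 0.049, 0.613], [0.059, 0.657, -0.752, -0.826], [-0.007, 0.753, 0.658, 0.797], [0.0, 0.0, 0.0, 1.0]] ['img', 'vertical_fov', 'cx', 'cy', 'extrinsics']
{'clock': np.float64(0.1), 'q': array([ 1.208,  0.69 , -0.195,  1.566,  0.157,  0.902, -0.215]), 'qd': array([-0.   , -0.003, -0.001, -0.002,  0.002, -0.001, -0.001]), 'joint_torque': array([-3.0000e-03, -5.2850e+01, -1.2710e+00, -1.5384e+01, -5.3000e-02,
        2.0000e-03,  0.0000e+00]), 'tool_pos': array([ 0.241, -0.576,  0.249]), 'eef_rot': array([ 0.98 ,  0.197, -0.   , -0.001]), 'contact_force': array([-0.002,  0.031,  1.04 ]), 'moment': array([ 0.044, -0.019,  0.002]), 'finger_force': np.float64(0.0), 'opening': np.float64(0.999)}
```

View pics/top.png

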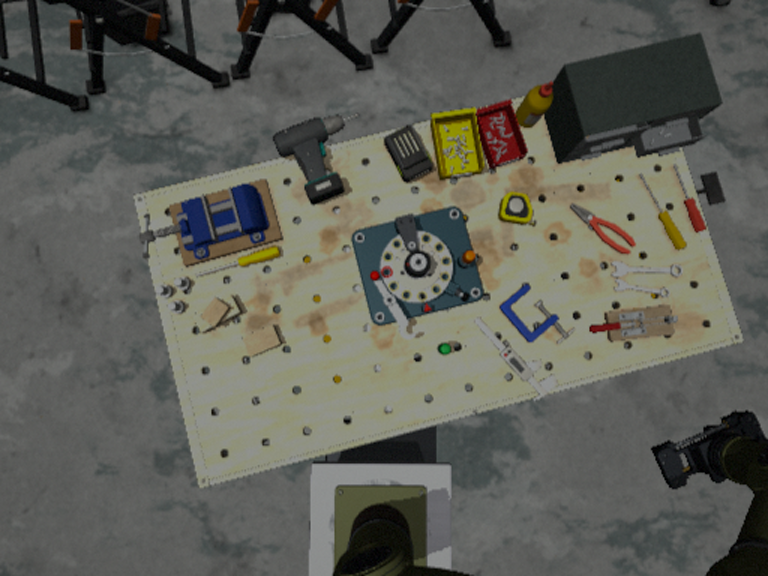

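View pics/a.png

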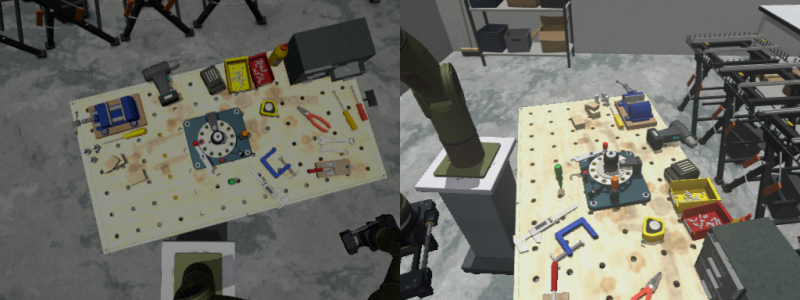

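Top view at 1.5x: the jig's barrel is at (418,262), the red pointer at (428,309), the orange pin at (469,257), the keeper knob at (375,276) and the red station at about (388,272). Possible mix-ups are the green pin at (445,348), the red knob versus the red ring, and the red pointer. One close crop will check the choice.

```bash
python3 - <<'E'
from h import *
s=snapshot("top"); t=snapshot("side")
bx=(225,130,335,225); a=cv2.resize(s["img"][130:225,225:335],(660,570)//np.array(1),interpolation=cv2.INTER_CUBIC)
b=cv2.resize(t["img"][170:290,215:355],(140*4,120*4),interpolation=cv2.INTER_CUBIC)
W=np.zeros((600,800,3),np.uint8); a=cv2.resize(a,(440,380)); b=cv2.resize(b,(360,309)); W[:380,:440]=a; W[:309,440:]=b
cv2.imwrite("pics/b.png",W[:380,:,::-1])
for nm,im in(("top",s),("side",t)):
  hsv=cv2.cvtColor(im["img"],cv2.COLOR_RGB2HSV)
  for c,m in(("red",cv2.inRange(hsv,(0,130,60),(6,255,255))|cv2.inRange(hsv,(172,130,60),(180,255,255))),("or",cv2.inRange(hsv,(8,150,100),(18,255,255))),("teal",cv2.inRange(hsv,(90,60,20),(108,255,120)))):
    n,_,st,ce=cv2.connectedComponentsWithStats(m)
    for k in range(1,n):
      x,y=ce[k]
      if st[k,4]>4 and ((nm=="top" and 225<x<335 and 130<y<225) or (nm=="side" and 215<x<355 and 170<y<290)): print(nm,c,st[k],ce[k].round(1),[onz(im,x,y,z)[:2].round(3).tolist() for z in(.03,.054,.1,.111)])
E
```

```text
top red [254 178   8   7  20] [257.2 180.9] [[0.582, -0.008], [0.579, -0.008], [0.574, -0.007], [0.572, -0.007]]
top red [247 181   6   6  31] [249.5 183.4] [[0.573, 0.019], [0.57, 0.019], [0.565, 0.018], [0.564, 0.018]]
top red [283 202   5   6  17] [284.4 205.2] [[0.499, -0.101], [0.498, -0.1], [0.495, -0.096], [0.495, -0.096]]
top or [310 167   7   7  33] [313.2 169.8] [[0.623, -0.201], [0.619, -0.197], [0.612, -0.191], [0.611, -0.189]]
top teal [ 276  139   46   69 1232] [300.8 170.7] [[0.619, -0.158], [0.615, -0.155], [0.609, -0.15], [0.607, -0.149]]
top teal [235 148  31  68 880] [249.  175.7] [[0.6, 0.021], [0.597, 0.02], [0.591, 0.02], [0.589, 0.019]]
top teal [283 158   3   3   7] [283.7 159. ] [[0.659, -0.099], [0.655, -0.097], [0.647, -0.094], [0.645, -0.093]]
top teal [263 161   3   3   7] [264.  162.3] [[0.647, -0.03], [0.643, -0.03], [0.635, -0.029], [0.634, -0.029]]
top teal [291 164   3   3   7] [292.  164.7] [[0.64, -0.127], [0.636, -0.125], [0.628, -0.121], [0.627, -0.12]]
top teal [257 170   3   3   7] [258.  170.7] [[0.617, -0.01], [0.614, -0.01], [0.607, -0.01], 
[... 1237 characters left out ...]
, [0.651, -0.062]]
side teal [280 228  39  33 727] [299.3 244.9] [[0.684, -0.165], [0.682, -0.186], [0.677, -0.225], [0.676, -0.235]]
side teal [237 232  20  22 132] [244.4 239.3] [[0.529, -0.152], [0.532, -0.174], [0.537, -0.214], [0.538, -0.224]]
side teal [289 232   5   3  13] [290.7 233. ] [[0.66, -0.121], [0.659, -0.143], [0.656, -0.186], [0.655, -0.196]]
side teal [282 239   5   3  11] [284. 240.] [[0.641, -0.149], [0.64, -0.17], [0.639, -0.211], [0.638, -0.221]]
side teal [259 241   5   4  14] [261.1 242.5] [[0.577, -0.162], [0.578, -0.183], [0.58, -0.222], [0.581, -0.232]]
side teal [240 247  31  19 309] [257.7 256.1] [[0.57, -0.21], [0.572, -0.229], [0.574, -0.266], [0.575, -0.275]]
```

View pics/b.png

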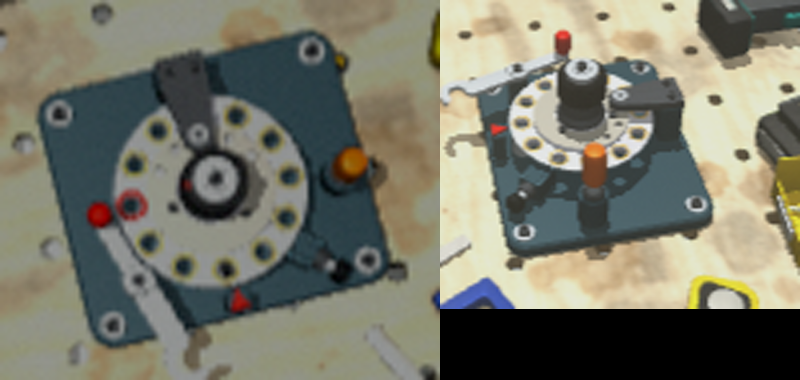

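The crop confirms the parts. The red-ringed hole is at native (257,181), the red keeper knob at (249.5,183), the red pointer triangle at (284,205), and the orange pin stands in the -y boss at (313,170).

The hole pairs put the axis at (0.592,-0.0745) with hole radius about 68.7 mm, which matches the 68 mm given. The pin and pointer put the jig yaw at about 15.3°. The ring is at about -1.64, so it needs about +1.57 rad anticlockwise. Moving above the collar.

>>> {"op": "send_rows", "data": {
  "motion": [
    {"x": 3.45,"y": -2.18,"z": 0,"rx": 0,"ry": 0,"rz": 0,"jaw": 8.8},
    {"x": 3.45,"y": -2.18,"z": 0,"rx": 0,"ry": 0,"rz": 0,"jaw": 8.8},
    {"x": 3.45,"y": -2.18,"z": 0,"rx": 0,"ry": 0,"rz": 0,"jaw": 8.8},
    {"x": 3.45,"y": -2.18,"z": 0,"rx": 0,"ry": 0,"rz": 0,"jaw": 8.8},
    {"x": 3.45,"y": -2.18,"z": 0,"rx": 0,"ry": 0,"rz": 0,"jaw": 8.8}
  ],
  "grip_force": 50
}}

```text
clock: 0.7
tool_pos: [0.3592, -0.4078, 0.2497]
eef_rot: [0.98, 0.197, 0.0, -0.0]
contact_force: [1.4, -0.6, -1.3]
opening: 0.998
finger_force: 0.0
```

>>> {"op": "send_rows", "data": {
  "motion": [
    {"x": 3.45,"y": -2.18,"z": 0,"rx": 0,"ry": 0,"rz": 0,"jaw": 8.8},
    {"x": 3.45,"y": -2.18,"z": 0,"rx": 0,"ry": 0,"rz": 0,"jaw": 8.8},
    {"x": 3.45,"y": -2.18,"z": 0,"rx": 0,"ry": 0,"rz": 0,"jaw": 8.8},
    {"x": 3.45,"y": -2.18,"z": 0,"rx": 0,"ry": 0,"rz": 0,"jaw": 8.8},
    {"x": 3.45,"y": -2.18,"z": 0,"rx": 0,"ry": 0,"rz": 0,"jaw": 8.8}
  ]
}}

```text
clock: 1.2
tool_pos: [0.4762, -0.2406, 0.2497]
eef_rot: [0.98, 0.197, -0.0, 0.0]
contact_force: [1.2, -0.2, 0.8]
opening: 1.0
finger_force: 0.0
```

>>> {"op": "send_rows", "data": {
  "motion": [
    {"x": 3.45,"y": -2.18,"z": 0,"rx": 0,"ry": 0,"rz": 0,"jaw": 8.8},
    {"x": 3.45,"y": -2.18,"z": 0,"rx": 0,"ry": 0,"rz": 0,"jaw": 8.8},
    {"x": 3.45,"y": -2.18,"z": 0,"rx": 0,"ry": 0,"rz": 0,"jaw": 8.8},
    {"x": 3.45,"y": -2.18,"z": 0,"rx": 0,"ry": 0,"rz": 0,"jaw": 8.8},
    {"x": 3.45,"y": -2.18,"z": 0,"rx": 0,"ry": 0,"rz": 0,"jaw": 8.8}
  ]
}}

```text
clock: 1.7
tool_pos: [0.5931, -0.0733, 0.2496]
eef_rot: [0.98, 0.197, -0.0, 0.0]
contact_force: [0.6, -0.7, 0.2]
opening: 0.995
finger_force: 0.0
```

```bash
python3 - <<'E'
from h import *
s=snapshot("wrist"); save(s,"w1.png",k=1.4)
print(np.round(s["extrinsics"],3).tolist(),s["vertical_fov"],get_state()["q"].round(2))
for n,p in dict(axis=(.592,-.0745,.129),pin=(.611,-.19,.122),base=(.5264,-.0926,.054),red=(.579,-.008,.054),knob=(.565,.018,.101)).items(): print(n,np.round(np.array(proj(s,p))*1.4))
E
```

```text
[[0.387, 0.875, 0.292, 0.67], [-0.922, 0.367, 0.122, -0.041], [-0.001, -0.317, 0.949, 0.384], [0.0, 0.0, 0.0, 1.0]] 63.85475693389973 [ 0.11  0.65 -0.14  1.65  0.1   0.84 -1.23]
axis [360. 270.]
pin [533. 305.]
base [349. 318.]
red [275. 223.]
knob [218. 241.]
```

View pics/w1.png

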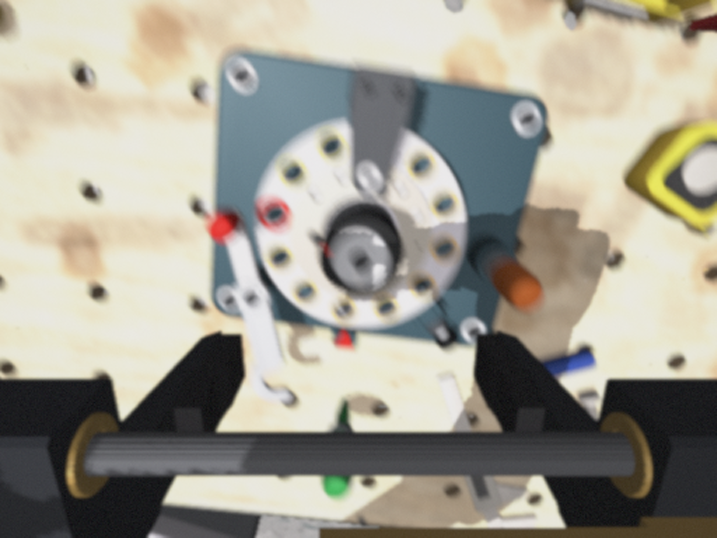

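The wrist view at 1.4x shows the barrel top at (362,262), the red station at (273,212), the knob at (222,226), the pin top at (522,290) and the pointer at (344,339). The red station sits about 10 px above its prediction, or about 7 mm in x. I'll measure in this view directly.

```bash
cat >> h.py <<'E'
def blobs(s,lo=12):
    hsv=cv2.cvtColor(s["img"],cv2.COLOR_RGB2HSV); out=[]
    M=dict(red=cv2.inRange(hsv,(0,130,60),(6,255,255))|cv2.inRange(hsv,(172,130,60),(180,255,255)),org=cv2.inRange(hsv,(7,150,60),(18,255,255)))
    for c,m in M.items():
        n,_,st,ce=cv2.connectedComponentsWithStats(m)
        out+=[(c,st[k],ce[k].round(1)) for k in range(1,n) if st[k,4]>lo]
    return out
def holes(s,c,yaw,z=.054,r=.068):
    # dark hole centres near ring circle, on plane z, circle fit
    g=cv2.GaussianBlur(cv2.cvtColor(s["img"],cv2.COLOR_RGB2GRAY),(3,3),0); pts=[]
    m=((g<95)*255).astype(np.uint8); n,_,st,ce=cv2.connectedComponentsWithStats(m)
    for k in range(1,n):
        if 8<st[k,4]<350:
            p=onz(s,*ce[k],z)[:2]; d=np.hypot(*(p-c))
            if abs(d-r)<.012: pts.append(p)
    pts=np.array(pts)
    if len(pts)<4: return pts,None
    A=np.c_[2*pts,np.ones(len(pts))]; x=np.linalg.lstsq(A,(pts**2).sum(1),rcond=None)[0]
    return pts,(x[:2].round(4),np.sqrt(x[2]+x[0]**2+x[1]**2).round(4))
E
python3 - <<'E'
from h import *
s=snapshot("wrist"); print(get_state()["tool_pos"].round(4),np.array(s["extrinsics"])[:3,3].round(4))
for b in blobs(s): print(b[0],b[1].tolist(),b[2],[onz(s,*b[2],z)[:2].round(4).tolist() for z in(.044,.054,.09,.11)])
p,f=holes(s,np.array([.595,-.0745]),0); print(p.round(4).tolist(),f)
E
```

```text
[ 0.5956 -0.0668  0.2496] [ 0.6731 -0.0322  0.385 ]
red [499, 27, 13, 7, 62] [505.9  30.3] [[0.8245, -0.2339], [0.82, -0.228], [0.804, -0.2067], [0.7952, -0.1948]]
red [194, 154, 23, 21, 123] [204.9 163.3] [[0.5803, -0.0071], [0.583, -0.0079], [0.5928, -0.0105], [0.5982, -0.012]]
red [160, 162, 22, 22, 368] [170.2 172.2] [[0.5548, 0.0256], [0.5583, 0.0239], [0.5708, 0.0178], [0.5777, 0.0144]]
red [240, 188, 8, 6, 38] [243.4 190.8] [[0.5675, -0.0595], [0.5706, -0.0587], [0.5817, -0.0558], [0.5879, -0.0542]]
red [247, 245, 12, 13, 98] [253.3 252.3] [[0.4985, -0.1016], [0.5036, -0.0995], [0.522, -0.0922], [0.5323, -0.0881]]
org [360, 199, 35, 35, 823] [377.2 216.3] [[0.6014, -0.2179], [0.6035, -0.2124], [0.6111, -0.1928], [0.6153, -0.1819]]
[[0.6472, -0.03], [0.6581, -0.0944], [0.6178, -0.0113], [0.6387, -0.1266], [0.5832, -0.0083], [0.6093, -0.1414], [0.5517, -0.0238], [0.5752, -0.139], [0.5459, -0.1187], [0.5326, -0.089]] (array([ 0.5962, -0.0745]), np.float64(0.067))
```

Settled, the wrist view gives the axis at (0.596,-0.0745), yaw about 15° and the ring at about -1.64. Those agree with the side view, so I'll go down onto the collar.

>>> {"op": "send_rows", "data": {
  "motion": [
    {"x": -0.15,"y": 0.36,"z": 1.5,"rx": 0,"ry": 0,"rz": 0,"jaw": 8.8},
    {"x": -0.15,"y": 0.36,"z": 1.5,"rx": 0,"ry": 0,"rz": 0,"jaw": 8.8},
    {"x": 0,"y": 0,"z": 1.5,"rx": 0,"ry": 0,"rz": 0,"jaw": 8.8},
    {"x": 0,"y": 0,"z": 1.5,"rx": 0,"ry": 0,"rz": 0,"jaw": 8.8},
    {"x": 0,"y": 0,"z": 0,"rx": 0,"ry": 0,"rz": 0,"jaw": 8.8}
  ]
}}

```text
clock: 2.3
tool_pos: [0.5906, -0.0832, 0.1878]
eef_rot: [0.98, 0.197, -0.002, -0.0]
contact_force: [-0.5, 0.2, 0.7]
opening: 1.005
finger_force: 0.0
```

```bash
python3 - <<'E'
from h import *
for i in range(2):
  s=snapshot("wrist"); print(get_state()["tool_pos"].round(4),np.array(s["extrinsics"])[:3,3].round(4))
  for b in blobs(s,30): print(b[0],b[1].tolist(),b[2],[onz(s,*b[2],z)[:2].round(4).tolist() for z in(.044,.054,.09,.11)])
  p,f=holes(s,np.array([.595,-.0745]),0); print(p.round(4).tolist(),f)
print(get_state()["tool_pos"].round(4))
E
```

```text
[ 0.5915 -0.0832  0.189 ] [ 0.6678 -0.0512  0.322 ]
red [162, 150, 28, 27, 220] [175.6 162.4] [[0.5797, -0.0067], [0.5829, -0.0083], [0.5943, -0.0141], [0.6006, -0.0173]]
red [113, 160, 32, 29, 664] [128.3 174. ] [[0.5521, 0.0306], [0.5562, 0.0277], [0.5712, 0.0171], [0.5795, 0.0112]]
red [213, 195, 10, 7, 60] [217.6 198. ] [[0.5621, -0.0546], [0.5659, -0.0545], [0.5795, -0.054], [0.5872, -0.0538]]
red [231, 260, 15, 16, 145] [238.5 269.1] [[0.4969, -0.102], [0.5031, -0.1002], [0.5252, -0.0936], [0.5375, -0.09]]
org [367, 205, 48, 46, 1432] [390.4 227.6] [[0.5991, -0.223], [0.6016, -0.2169], [0.6105, -0.1946], [0.6154, -0.1822]]
[[0.6473, -0.0311], [0.6591, -0.0951], [0.6179, -0.0133], [0.638, -0.1261], [0.5836, -0.0092], [0.5765, -0.0004], [0.6094, -0.142], [0.5522, -0.0244], [0.5748, -0.1397], [0.53, -0.0511], [0.5462, -0.1188]] (array([ 0.5945, -0.0738]), np.float64(0.0681))
[ 0.5922 -0.0831  0.1898] [ 0.6684 -0.0511  0.3234]
red [162, 151, 28, 26, 216] [175.4 162.9] [[0.5801, -0.0065], [0.5832, -0.0081], [0.5946, -0.0138], [0.6009, -0.017]]
red [113, 161, 32, 29, 661] [128.5 174.9] [[0.5521, 0.0306], [0.5562, 0.0276], [0.5712, 0.0171], [0.5795, 0.0113]]
red [213, 195, 10, 8, 61] [217.5 198.8] [[0.5621, -0.0548], [0.5659, -0.0546], [0.5796, -0.0542], [0.5872, -0.0539]]
red [230, 260, 15, 16, 143] [238.1 269.2] [[0.4973, -0.1018], [0.5034, -0.1], [0.5255, -0.0935], [0.5377, -0.0898]]
org [366, 205, 47, 46, 1410] [389.1 228. ] [[0.5991, -0.2228], [0.6016, -0.2166], [0.6105, -0.1945], [0.6155, -0.1822]]
[[0.6474, -0.0311], [0.659, -0.0952], [0.6179, -0.0131], [0.6381, -0.1262], [0.5836, -0.009], [0.5766, -0.0004], [0.6096, -0.142], [0.5522, -0.0244], [0.575, -0.1396], [0.53, -0.051], [0.5463, -0.1189]] (array([ 0.5946, -0.0737]), np.float64(0.0681))
[ 0.5922 -0.0831  0.1898]
```

Two settled frames agree: the axis is at (0.596,-0.0755). Descending, closing and turning.

>>> {"op": "send_rows", "data": {
  "motion": [
    {"x": 0.63,"y": -0.47,"z": 0.9,"rx": 0,"ry": 0,"rz": 0,"jaw": 8.8},
    {"x": 0,"y": 0,"z": 2,"rx": 0,"ry": 0,"rz": 0,"jaw": 8.8},
    {"x": 0,"y": 0,"z": 2,"rx": 0,"ry": 0,"rz": 0,"jaw": 8.8},
    {"x": 0,"y": 0,"z": 2,"rx": 0,"ry": 0,"rz": 0,"jaw": 8.8},
    {"x": 0,"y": 0,"z": 2,"rx": 0,"ry": 0,"rz": 0,"jaw": 8.8}
  ]
}}

```text
clock: 2.9
tool_pos: [0.5973, -0.0752, 0.1003]
eef_rot: [0.98, 0.197, 0.001, 0.0]
contact_force: [0.1, -0.5, -0.1]
opening: 1.001
finger_force: 0.0
```

>>> {"op": "send_rows", "data": {
  "motion": [
    {"x": 0,"y": 0,"z": 0,"rx": 0,"ry": 0,"rz": 0,"jaw": 8.8},
    {"x": 0,"y": 0,"z": 0,"rx": 0,"ry": 0,"rz": 0,"jaw": 5.6},
    {"x": 0,"y": 0,"z": 0,"rx": 0,"ry": 0,"rz": 0,"jaw": 4.5},
    {"x": 0,"y": 0,"z": 0,"rx": 0,"ry": 0,"rz": 0,"jaw": 4.5},
    {"x": 0,"y": 0,"z": 0,"rx": 0,"ry": 0,"rz": 0,"jaw": 4.5}
  ]
}}

```text
clock: 3.4
tool_pos: [0.5971, -0.0759, 0.1016]
eef_rot: [0.98, 0.197, 0.001, 0.0]
contact_force: [-0.0, 0.9, -0.1]
opening: 0.658
finger_force: 0.0
```

>>> {"op": "send_rows", "data": {
  "motion": [
    {"x": 0,"y": 0,"z": 0,"rx": 0,"ry": 0,"rz": 0,"jaw": 4.5},
    {"x": 0,"y": 0,"z": 0,"rx": 0,"ry": 0,"rz": 0,"jaw": 4.5},
    {"x": 0,"y": 0,"z": 0,"rx": 0,"ry": 0,"rz": 0,"jaw": 4.5},
    {"x": 0,"y": 0,"z": 0,"rx": 0,"ry": 0,"rz": 0,"jaw": 4.5},
    {"x": 0,"y": 0,"z": 0,"rx": 0,"ry": 0,"rz": 0,"jaw": 4.5}
  ]
}}

```text
clock: 3.9
tool_pos: [0.5968, -0.0756, 0.1015]
eef_rot: [0.98, 0.197, 0.0, -0.0]
contact_force: [-1.5, 0.9, 6.6]
opening: 0.615
finger_force: 50.0
```

>>> {"op": "send_rows", "data": {
  "motion": [
    {"rz": -0.12,"jaw": 4.5},
    {"rz": -0.12,"jaw": 4.5},
    {"rz": -0.12,"jaw": 4.5},
    {"rz": -0.12,"jaw": 4.5},
    {"rz": -0.12,"jaw": 4.5}
  ]
}}

```text
schema error: expected keys x, y, z, rx, ry, rz, jaw
```

>>> {"op": "send_rows", "data": {
  "motion": [
    {"rz": -0.12,"jaw": 4.5},
    {"rz": -0.12,"jaw": 4.5},
    {"rz": -0.12,"jaw": 4.5},
    {"rz": -0.12,"jaw": 4.5},
    {"rz": -0.12,"jaw": 4.5}
  ]
}}

```text
schema error: expected keys x, y, z, rx, ry, rz, jaw
```

>>> {"op": "send_rows", "data": {
  "motion": [
    {"rz": -0.12,"jaw": 4.5},
    {"rz": -0.12,"jaw": 4.5},
    {"rz": -0.12,"jaw": 4.5},
    {"rz": 0,"jaw": 4.5},
    {"rz": 0,"jaw": 4.5}
  ]
}}

```text
schema error: expected keys x, y, z, rx, ry, rz, jaw
```

```bash
python3 - <<'E'
from h import *
s=snapshot("top"); save(s,"t2.png",(225,130,335,225),4); st=get_state(); print(st["q"].round(2),st["moment"],st["contact_force"],st["eef_rot"].round(3),st["tool_pos"].round(4))
s=snapshot("side"); save(s,"s2.png",(215,170,355,290),4)
for b in blobs(s,8): 
  if 215<b[2][0]<355 and 170<b[2][1]<290: print(b[0],b[1].tolist(),b[2],onz(s,*b[2],.054).round(3))
E
```

```text
[ 0.1   0.86 -0.1   1.75  0.15  0.53 -1.26] [ 0.30420732  0.21779818 -0.10401935] [-0.92678074  0.71479784  6.34808989] [ 0.98   0.197  0.    -0.   ] [ 0.5968 -0.0756  0.1015]
red [235, 218, 6, 4, 17] [236.9 219.6] [ 0.504 -0.099  0.054]
org [271, 226, 8, 17, 122] [274.6 233.6] [ 0.614 -0.148  0.054]
```

View pics/s2.png

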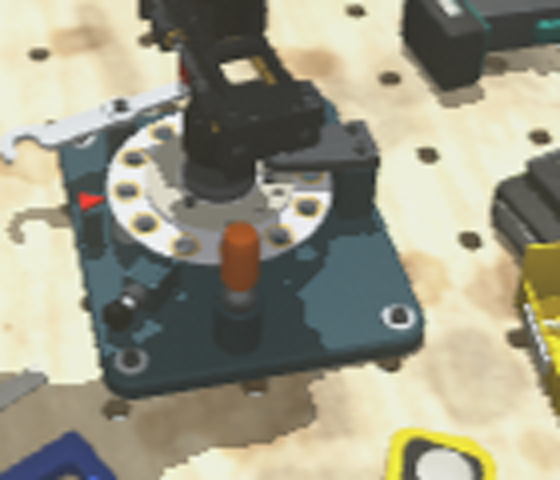

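The moves were refused because every key is needed. The picture shows the collar gripped, with the pointer at (90,200) and the pin at (240,255) undisturbed. Sending the turn again.

>>> {"op": "send_rows", "data": {
  "motion": [
    {"x": 0,"y": 0,"z": 0,"rx": 0,"ry": 0,"rz": -0.12,"jaw": 4.5},
    {"x": 0,"y": 0,"z": 0,"rx": 0,"ry": 0,"rz": -0.12,"jaw": 4.5},
    {"x": 0,"y": 0,"z": 0,"rx": 0,"ry": 0,"rz": -0.12,"jaw": 4.5},
    {"x": 0,"y": 0,"z": 0,"rx": 0,"ry": 0,"rz": -0.12,"jaw": 4.5},
    {"x": 0,"y": 0,"z": 0,"rx": 0,"ry": 0,"rz": -0.12,"jaw": 4.5}
  ]
}}

```text
clock: 4.5
tool_pos: [0.5962, -0.0749, 0.1015]
eef_rot: [0.877, 0.48, 0.0, -0.0]
contact_force: [-3.0, 2.9, 6.0]
opening: 0.612
finger_force: 50.0
```

>>> {"op": "send_rows", "data": {
  "motion": [
    {"x": 0,"y": 0,"z": 0,"rx": 0,"ry": 0,"rz": -0.12,"jaw": 4.5},
    {"x": 0,"y": 0,"z": 0,"rx": 0,"ry": 0,"rz": -0.12,"jaw": 4.5},
    {"x": 0,"y": 0,"z": 0,"rx": 0,"ry": 0,"rz": -0.12,"jaw": 4.5},
    {"x": 0,"y": 0,"z": 0,"rx": 0,"ry": 0,"rz": -0.12,"jaw": 4.5},
    {"x": 0,"y": 0,"z": 0,"rx": 0,"ry": 0,"rz": -0.12,"jaw": 4.5}
  ]
}}

```text
clock: 5.0
tool_pos: [0.5953, -0.0746, 0.1014]
eef_rot: [0.696, 0.718, -0.0, -0.001]
contact_force: [-5.2, 3.1, 8.9]
opening: 0.614
finger_force: 50.0
```

>>> {"op": "send_rows", "data": {
  "motion": [
    {"x": 0,"y": 0,"z": 0,"rx": 0,"ry": 0,"rz": -0.12,"jaw": 4.5},
    {"x": 0,"y": 0,"z": 0,"rx": 0,"ry": 0,"rz": -0.12,"jaw": 4.5},
    {"x": 0,"y": 0,"z": 0,"rx": 0,"ry": 0,"rz": -0.12,"jaw": 4.5},
    {"x": 0,"y": 0,"z": 0,"rx": 0,"ry": 0,"rz": 0,"jaw": 4.5},
    {"x": 0,"y": 0,"z": 0,"rx": 0,"ry": 0,"rz": 0,"jaw": 4.5}
  ]
}}

```text
clock: 5.5
tool_pos: [0.5948, -0.0747, 0.1014]
eef_rot: [0.558, 0.83, -0.0, -0.001]
contact_force: [-5.6, 1.8, 10.5]
opening: 0.609
finger_force: 50.0
```

```bash
python3 - <<'E'
from h import *
st=get_state(); print(st["q"].round(2),st["moment"],st["contact_force"],st["eef_rot"].round(3),st["tool_pos"].round(4))
for n in("side","top","wrist"):
 s=snapshot(n)
 for b in blobs(s,8): 
  p=onz(s,*b[2],.054)
  if np.hypot(p[0]-.596,p[1]+.0755)<.15:print(n,b[0],b[1].tolist(),b[2],p.round(4),np.hypot(p[0]-.596,p[1]+.0755).round(3),round(np.degrees(np.arctan2(-p[1]-.0755,.596-p[0])),1))
E
```

```text
[ 0.33  0.9  -0.51  1.74  0.66  0.68 -0.16] [0.52013236 0.92079367 0.30463516] [-5.56415147  1.79946951 10.52177563] [ 0.558  0.83  -0.    -0.001] [ 0.5948 -0.0747  0.1014]
side red [261, 188, 5, 3, 11] [262.7 188.9] [0.5716 0.0415 0.054 ] 0.12 -78.2
side red [242, 215, 9, 6, 16] [245.5 218.1] [ 0.528  -0.0918  0.054 ] 0.07 13.5
side red [235, 218, 6, 4, 17] [236.9 219.6] [ 0.5036 -0.0992  0.054 ] 0.095 14.4
side org [270, 226, 9, 17, 122] [274.5 233.7] [ 0.6138 -0.1484  0.054 ] 0.075 103.7
top red [247, 181, 6, 6, 31] [249.5 183.4] [0.5704 0.0185 0.054 ] 0.097 -74.8
top red [283, 203, 5, 5, 16] [284.4 205.4] [ 0.4972 -0.0997  0.054 ] 0.102 13.7
wrist red [261, 36, 46, 51, 1895] [283.3  60.9] [0.5716 0.0218 0.054 ] 0.1 -76.0
wrist red [131, 189, 40, 37, 513] [150.5 206.8] [ 0.5283 -0.0878  0.054 ] 0.069 10.3
wrist red [96, 196, 30, 24, 423] [106.4 208.8] [ 0.5028 -0.0997  0.054 ] 0.096 14.6
wrist red [198, 278, 16, 11, 131] [205.3 282.9] [ 0.5789 -0.1277  0.054 ] 0.055 71.9
wrist org [211, 375, 14, 2, 23] [217.3 375.6] [ 0.6152 -0.2034  0.054 ] 0.129 98.5
```

The red station is 4.3° short of the pointer line, which is right at the click. Releasing and rising.

>>> {"op": "send_rows", "data": {
  "motion": [
    {"x": 0,"y": 0,"z": 0,"rx": 0,"ry": 0,"rz": 0,"jaw": 8.8},
    {"x": 0,"y": 0,"z": 0,"rx": 0,"ry": 0,"rz": 0,"jaw": 8.8},
    {"x": 0,"y": 0,"z": 0,"rx": 0,"ry": 0,"rz": 0,"jaw": 8.8},
    {"x": 0,"y": 0,"z": 0,"rx": 0,"ry": 0,"rz": 0,"jaw": 8.8},
    {"x": 0,"y": 0,"z": -2,"rx": 0,"ry": 0,"rz": 0,"jaw": 8.8}
  ]
}}

```text
clock: 6.15
tool_pos: [0.5948, -0.0763, 0.1187]
eef_rot: [0.558, 0.83, -0.002, -0.002]
contact_force: [-0.3, 0.2, 1.7]
opening: 0.995
finger_force: 0.0
```

>>> {"op": "send_rows", "data": {
  "motion": [
    {"x": 0,"y": 0,"z": -3,"rx": 0,"ry": 0,"rz": 0,"jaw": 8.8},
    {"x": 0,"y": 0,"z": -3,"rx": 0,"ry": 0,"rz": 0.14,"jaw": 8.8},
    {"x": 0,"y": 0,"z": -3,"rx": 0,"ry": 0,"rz": 0.14,"jaw": 8.8},
    {"x": 0,"y": 0,"z": -3,"rx": 0,"ry": 0,"rz": 0.14,"jaw": 8.8},
    {"x": 0,"y": 0,"z": 0,"rx": 0,"ry": 0,"rz": 0.14,"jaw": 8.8}
  ]
}}

```text
clock: 6.65
tool_pos: [0.5991, -0.0755, 0.245]
eef_rot: [0.768, 0.641, 0.003, 0.003]
contact_force: [0.2, 0.4, -0.0]
opening: 0.999
finger_force: 0.0
```

>>> {"op": "send_rows", "data": {
  "motion": [
    {"x": 0,"y": 0,"z": 0,"rx": 0,"ry": 0,"rz": 0.14,"jaw": 8.8},
    {"x": 0,"y": 0,"z": 0,"rx": 0,"ry": 0,"rz": 0.14,"jaw": 8.8},
    {"x": 0,"y": 0,"z": 0,"rx": 0,"ry": 0,"rz": 0.14,"jaw": 8.8},
    {"x": 0,"y": 0,"z": 0,"rx": 0,"ry": 0,"rz": 0.14,"jaw": 8.8},
    {"x": 0,"y": 0,"z": 0,"rx": 0,"ry": 0,"rz": 0.14,"jaw": 8.8}
  ]
}}

```text
clock: 7.15
tool_pos: [0.5965, -0.0759, 0.2406]
eef_rot: [0.941, 0.339, -0.0, 0.0]
contact_force: [0.0, -0.0, -0.2]
opening: 1.001
finger_force: 0.0
```

>>> {"op": "send_rows", "data": {
  "motion": [
    {"x": 0,"y": 0,"z": 0,"rx": 0,"ry": 0,"rz": 0.14,"jaw": 8.8},
    {"x": 0,"y": 0,"z": 0,"rx": 0,"ry": 0,"rz": 0.14,"jaw": 8.8},
    {"x": 0,"y": 0,"z": 0,"rx": 0,"ry": 0,"rz": 0.14,"jaw": 8.8},
    {"x": 0,"y": 0,"z": 0,"rx": 0,"ry": 0,"rz": 0,"jaw": 8.8},
    {"x": 0,"y": 0,"z": 0,"rx": 0,"ry": 0,"rz": 0,"jaw": 8.8}
  ]
}}

```text
clock: 7.65
tool_pos: [0.5965, -0.0758, 0.2406]
eef_rot: [0.99, 0.14, -0.0, 0.0]
contact_force: [0.1, -1.0, 0.3]
opening: 0.995
finger_force: 0.0
```

```bash
python3 - <<'E'
from h import *
st=get_state(); print(st["q"].round(2),st["eef_rot"].round(3),st["tool_pos"].round(4), "yaw",np.degrees(2*np.arctan2(st["eef_rot"][1],st["eef_rot"][0])))
s=snapshot("wrist"); save(s,"w3.png",k=1.4)
for b in blobs(s,8): 
  p=onz(s,*b[2],.054)
  if np.hypot(p[0]-.596,p[1]+.0755)<.15:print(b[0],b[1].tolist(),b[2],p.round(4),[onz(s,*b[2],z)[:2].round(4).tolist() for z in(.09,.1,.11)],round(np.degrees(np.arctan2(-p[1]-.0755,.596-p[0])),1))
print(holes(s,np.array([.596,-.0755]),0))
E
```

```text
[ 0.14  0.67 -0.15  1.65  0.12  0.83 -1.36] [ 0.99  0.14 -0.    0.  ] [ 0.5965 -0.0758  0.2406] yaw 16.066210466513436
red [145, 169, 24, 23, 398] [156.4 180. ] [0.5578 0.0259 0.054 ] [[0.571, 0.0171], [0.5747, 0.0146], [0.5784, 0.0122]] -69.3
red [252, 216, 5, 3, 13] [254.  216.8] [ 0.5456 -0.0876  0.054 ] [[0.5602, -0.0837], [0.5643, -0.0826], [0.5684, -0.0815]] 13.5
red [241, 222, 21, 19, 100] [250.6 231.1] [ 0.5275 -0.0887  0.054 ] [[0.5442, -0.0847], [0.5488, -0.0836], [0.5534, -0.0824]] 10.9
red [248, 244, 13, 13, 105] [254.4 251.5] [ 0.5034 -0.1001  0.054 ] [[0.5228, -0.0948], [0.5282, -0.0933], [0.5335, -0.0919]] 14.9
org [357, 183, 37, 35, 892] [375.  199.8] [ 0.6023 -0.2106  0.054 ] [[0.6106, -0.1929], [0.6129, -0.188], [0.6152, -0.1831]] 92.7
(array([[ 0.64733494, -0.03109546],
       [ 0.65895796, -0.09556694],
       [ 0.61760994, -0.01289156],
       [ 0.63869435, -0.12710328],
       [ 0.58332786, -0.00891523],
       [ 0.60923526, -0.14213376],
       [ 0.55196554, -0.02435452],
       [ 0.57526747, -0.13914045],
       [ 0.54570341, -0.11924246],
       [ 0.53279695, -0.08946306]]), (array([ 0.5964, -0.0753]), np.float64(0.0669)))
```

View pics/w3.png

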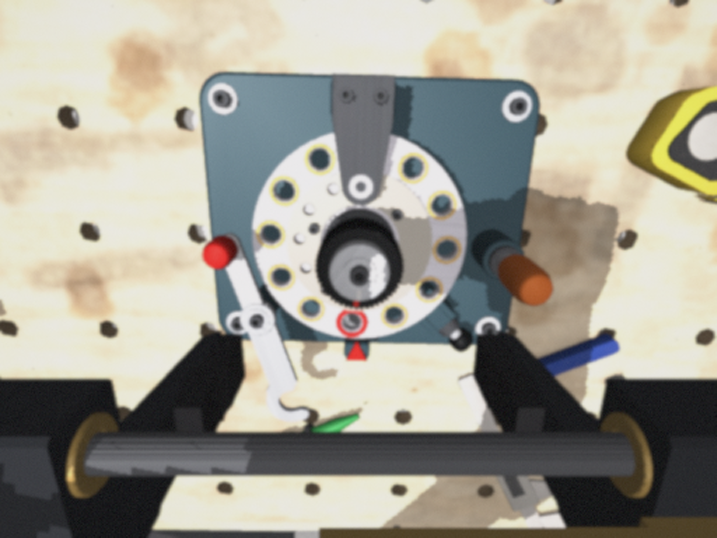

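The ring has clicked: the red hole at (351,322) sits just beside the pointer at (356,350), and ring and jig agree with the model. The pin is at (0.6135,-0.188). Moving to it.

>>> {"op": "send_rows", "data": {
  "motion": [
    {"x": -0.48,"y": 3.77,"z": 0,"rx": 0,"ry": 0,"rz": 0,"jaw": 7},
    {"x": -0.48,"y": 3.77,"z": 0,"rx": 0,"ry": 0,"rz": 0,"jaw": 6},
    {"x": -0.47,"y": 3.76,"z": 0,"rx": 0,"ry": 0,"rz": 0,"jaw": 6},
    {"x": 0,"y": 0,"z": 3,"rx": 0,"ry": 0,"rz": 0,"jaw": 6},
    {"x": 0,"y": 0,"z": 3,"rx": 0,"ry": 0,"rz": 0,"jaw": 6}
  ]
}}

```text
clock: 8.2
tool_pos: [0.6142, -0.1911, 0.1807]
eef_rot: [0.991, 0.137, 0.001, 0.001]
contact_force: [0.7, 0.7, -0.3]
opening: 0.679
finger_force: 0.0
```

>>> {"op": "send_rows", "data": {
  "motion": [
    {"x": 0,"y": 0,"z": 3,"rx": 0,"ry": 0,"rz": 0,"jaw": 6},
    {"x": 0,"y": 0,"z": 1.5,"rx": 0,"ry": 0,"rz": 0,"jaw": 6},
    {"x": 0,"y": 0,"z": 0,"rx": 0,"ry": 0,"rz": 0,"jaw": 6},
    {"x": 0,"y": 0,"z": 0,"rx": 0,"ry": 0,"rz": 0,"jaw": 6},
    {"x": 0,"y": 0,"z": 0,"rx": 0,"ry": 0,"rz": 0,"jaw": 6}
  ]
}}

```text
clock: 8.7
tool_pos: [0.6149, -0.1887, 0.1374]
eef_rot: [0.99, 0.138, 0.002, 0.001]
contact_force: [-0.3, 0.3, -0.6]
opening: 0.681
finger_force: 0.0
```

```bash
python3 - <<'E'
from h import *
st=get_state(); print(st["eef_rot"].round(3),st["tool_pos"].round(4))
for n in("wrist","side","top"):
 s=snapshot(n)
 for b in blobs(s,20): 
  if b[0]=="org":print(n,b[1].tolist(),b[2],[onz(s,*b[2],z)[:2].round(4).tolist() for z in(.09,.1,.11,.122)])
E
```

```text
[0.99  0.138 0.002 0.001] [ 0.6149 -0.1887  0.1374]
wrist [235, 206, 41, 61, 1991] [254.7 236.5] [[0.6075, -0.1897], [0.6122, -0.1884], [0.617, -0.1871], [0.6227, -0.1855]]
side [445, 198, 15, 11, 70] [453.3 203.2] [[1.1257, -0.0355], [1.1184, -0.0467], [1.1112, -0.0579], [1.1024, -0.0713]]
side [480, 233, 9, 9, 39] [484.5 237.1] [[1.1612, -0.164], [1.1534, -0.1734], [1.1457, -0.1827], [1.1363, -0.194]]
side [271, 236, 8, 7, 38] [273.9 238.8] [[0.6127, -0.1993], [0.6127, -0.2081], [0.6127, -0.217], [0.6127, -0.2276]]
top [158, 0, 15, 20, 50] [164.4   6.3] [[1.1757, 0.3175], [1.17, 0.3151], [1.1643, 0.3127], [1.1575, 0.3098]]
```

The pin lies on the tool axis within 1–2 mm. Descending and gripping.

>>> {"op": "send_rows", "data": {
  "motion": [
    {"x": 0,"y": 0,"z": 1.5,"rx": 0,"ry": 0,"rz": 0,"jaw": 6},
    {"x": 0,"y": 0,"z": 1.5,"rx": 0,"ry": 0,"rz": 0,"jaw": 6},
    {"x": 0,"y": 0,"z": 1.5,"rx": 0,"ry": 0,"rz": 0,"jaw": 6},
    {"x": 0,"y": 0,"z": 0,"rx": 0,"ry": 0,"rz": 0,"jaw": 6},
    {"x": 0,"y": 0,"z": 0,"rx": 0,"ry": 0,"rz": 0,"jaw": 4}
  ]
}}

```text
clock: 9.35
tool_pos: [0.6131, -0.1883, 0.0897]
eef_rot: [0.99, 0.138, -0.001, -0.0]
contact_force: [0.1, -0.5, 0.3]
opening: 0.616
finger_force: 0.0
```

>>> {"op": "send_rows", "data": {
  "motion": [
    {"x": 0,"y": 0,"z": 0,"rx": 0,"ry": 0,"rz": 0,"jaw": 3},
    {"x": 0,"y": 0,"z": 0,"rx": 0,"ry": 0,"rz": 0,"jaw": 2},
    {"x": 0,"y": 0,"z": 0,"rx": 0,"ry": 0,"rz": 0,"jaw": 1.5},
    {"x": 0,"y": 0,"z": 0,"rx": 0,"ry": 0,"rz": 0,"jaw": 1.5},
    {"x": 0,"y": 0,"z": 0,"rx": 0,"ry": 0,"rz": 0,"jaw": 1.5}
  ]
}}

```text
clock: 9.85
tool_pos: [0.6139, -0.1885, 0.0912]
eef_rot: [0.99, 0.138, 0.0, 0.0]
contact_force: [0.1, -0.1, 2.0]
opening: 0.277
finger_force: 50.0
```

>>> {"op": "send_rows", "data": {
  "motion": [
    {"x": 0,"y": 0,"z": 0,"rx": 0,"ry": 0,"rz": 0,"jaw": 1.5},
    {"x": 0,"y": 0,"z": 0,"rx": 0,"ry": 0,"rz": 0,"jaw": 1.5},
    {"x": 0,"y": 0,"z": 0,"rx": 0,"ry": 0,"rz": 0,"jaw": 1.5},
    {"x": 0,"y": 0,"z": 0,"rx": 0,"ry": 0,"rz": 0,"jaw": 1.5},
    {"x": 0,"y": 0,"z": 0,"rx": 0,"ry": 0,"rz": 0,"jaw": 1.5}
  ]
}}

```text
clock: 10.35
tool_pos: [0.6139, -0.1885, 0.0912]
eef_rot: [0.99, 0.138, 0.0, 0.0]
contact_force: [-0.2, 0.6, 6.1]
opening: 0.279
finger_force: 50.0
```

>>> {"op": "send_rows", "data": {
  "motion": [
    {"x": 0,"y": 0,"z": -1.5,"rx": 0,"ry": 0,"rz": 0,"jaw": 1.5},
    {"x": 0,"y": 0,"z": -1.5,"rx": 0,"ry": 0,"rz": 0,"jaw": 1.5},
    {"x": 0,"y": 0,"z": -1.5,"rx": 0,"ry": 0,"rz": 0,"jaw": 1.5},
    {"x": 0,"y": 0,"z": -1.5,"rx": 0,"ry": 0,"rz": 0,"jaw": 1.5},
    {"x": 0,"y": 0,"z": -1.5,"rx": 0,"ry": 0,"rz": 0,"jaw": 1.5}
  ]
}}

```text
clock: 10.85
tool_pos: [0.6135, -0.1886, 0.1674]
eef_rot: [0.99, 0.138, 0.0, 0.0]
contact_force: [0.3, -0.8, -1.2]
opening: 0.278
finger_force: 50.0
```

>>> {"op": "send_rows", "data": {
  "motion": [
    {"x": -1.0,"y": -2.2,"z": -0.5,"rx": 0,"ry": 0,"rz": 0,"jaw": 1.5},
    {"x": -1.1,"y": -2.3,"z": 0,"rx": 0,"ry": 0,"rz": 0,"jaw": 1.5},
    {"x": -1.1,"y": -2.3,"z": 0,"rx": 0,"ry": 0,"rz": 0,"jaw": 1.5},
    {"x": -1.1,"y": -2.3,"z": 0,"rx": 0,"ry": 0,"rz": 0,"jaw": 1.5},
    {"x": -1.11,"y": -2.29,"z": 0,"rx": 0,"ry": 0,"rz": 0,"jaw": 1.5}
  ]
}}

```text
clock: 11.35
tool_pos: [0.53, -0.0931, 0.1717]
eef_rot: [0.99, 0.138, 0.0, 0.0]
contact_force: [-0.1, -0.0, -2.3]
opening: 0.279
finger_force: 50.0
```

>>> {"op": "send_rows", "data": {
  "motion": [
    {"x": 0,"y": 0,"z": 0,"rx": 0,"ry": 0,"rz": 0,"jaw": 1.5},
    {"x": 0,"y": 0,"z": 0,"rx": 0,"ry": 0,"rz": 0,"jaw": 1.5},
    {"x": 0,"y": 0,"z": 0,"rx": 0,"ry": 0,"rz": 0,"jaw": 1.5},
    {"x": 0,"y": 0,"z": 0,"rx": 0,"ry": 0,"rz": 0,"jaw": 1.5},
    {"x": 0,"y": 0,"z": 0,"rx": 0,"ry": 0,"rz": 0,"jaw": 1.5}
  ]
}}

```text
clock: 11.85
tool_pos: [0.5308, -0.0945, 0.1707]
eef_rot: [0.991, 0.137, 0.0, 0.0]
contact_force: [-0.7, 0.8, -1.3]
opening: 0.276
finger_force: 50.0
```

```bash
python3 - <<'E'
from h import *
st=get_state(); print(st["eef_rot"].round(3),st["tool_pos"].round(4),st["opening"],st["contact_force"])
a=snapshot("side"); w=snapshot("wrist")
A=cv2.resize(a["img"][170:270,205:305],(400,400),interpolation=cv2.INTER_CUBIC); B=cv2.resize(w["img"][140:340,160:360],(400,400),interpolation=cv2.INTER_CUBIC)
cv2.imwrite("pics/c.png",np.hstack([A,B])[:,:,::-1])
for z in(.054,.085,.092): print(z,[((np.array(proj(s,(.5303,-.0932,z)))-o)*k).round(0) for s,o,k in((a,(205,170),4),(w,(160,140),2))])
E
```

```text
[0.991 0.137 0.    0.   ] [ 0.5308 -0.0945  0.1707] 0.2756599596656809 [-0.72606883  0.75225876 -1.31724916]
0.054 [array([165., 194.]), array([190., 105.])]
0.085 [array([164., 163.]), array([190., 131.])]
0.092 [array([164., 156.]), array([190., 137.])]
```

View pics/c.png

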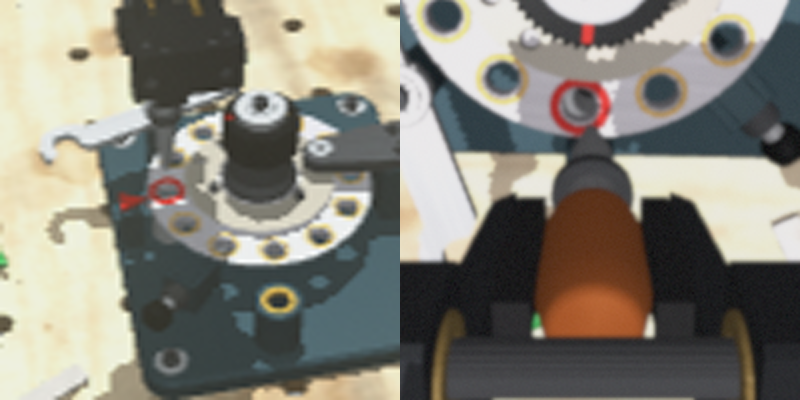

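Side crop: the tip at (168,165) is over the red ring at (167,190). Wrist crop: the tip is at (193,130) against a predicted (190,131). The alignment is good, so I'm inserting.

>>> {"op": "send_rows", "data": {
  "motion": [
    {"x": 0,"y": 0,"z": 1,"rx": 0,"ry": 0,"rz": 0,"jaw": 1.5},
    {"x": 0,"y": 0,"z": 1,"rx": 0,"ry": 0,"rz": 0,"jaw": 1.5},
    {"x": 0,"y": 0,"z": 1,"rx": 0,"ry": 0,"rz": 0,"jaw": 1.5},
    {"x": 0,"y": 0,"z": 0.7,"rx": 0,"ry": 0,"rz": 0,"jaw": 1.5},
    {"x": 0,"y": 0,"z": 0.5,"rx": 0,"ry": 0,"rz": 0,"jaw": 1.5}
  ],
  "grip_force": 60
}}

```text
clock: 12.45
tool_pos: [0.5299, -0.0929, 0.1276]
eef_rot: [0.99, 0.138, -0.001, -0.001]
contact_force: [-0.9, 3.2, 0.5]
opening: 0.273
finger_force: 60.0
```

>>> {"op": "send_rows", "data": {
  "motion": [
    {"x": 0,"y": 0,"z": 0.3,"rx": 0,"ry": 0,"rz": 0,"jaw": 1.5},
    {"x": 0,"y": 0,"z": 0.3,"rx": 0,"ry": 0,"rz": 0,"jaw": 1.5},
    {"x": 0,"y": 0,"z": 0.3,"rx": 0,"ry": 0,"rz": 0,"jaw": 1.5},
    {"x": 0,"y": 0,"z": 0.3,"rx": 0,"ry": 0,"rz": 0,"jaw": 1.5},
    {"x": 0,"y": 0,"z": 0,"rx": 0,"ry": 0,"rz": 0,"jaw": 1.5}
  ]
}}

```text
clock: 12.95
tool_pos: [0.5304, -0.0926, 0.1164]
eef_rot: [0.99, 0.139, -0.0, -0.001]
contact_force: [-0.7, 4.9, -3.4]
opening: 0.277
finger_force: 60.1
```

>>> {"op": "send_rows", "data": {
  "motion": [
    {"x": 0,"y": 0,"z": 0.3,"rx": 0,"ry": 0,"rz": 0,"jaw": 1.5},
    {"x": 0,"y": 0,"z": 0.3,"rx": 0,"ry": 0,"rz": 0,"jaw": 1.5},
    {"x": 0,"y": 0,"z": 0.3,"rx": 0,"ry": 0,"rz": 0,"jaw": 1.5},
    {"x": 0,"y": 0,"z": 0.3,"rx": 0,"ry": 0,"rz": 0,"jaw": 1.5},
    {"x": 0,"y": 0,"z": 0,"rx": 0,"ry": 0,"rz": 0,"jaw": 1.5}
  ]
}}

```text
clock: 13.45
tool_pos: [0.5303, -0.0939, 0.1042]
eef_rot: [0.99, 0.138, -0.0, 0.0]
contact_force: [-0.7, 3.2, -3.8]
opening: 0.276
finger_force: 60.0
```

>>> {"op": "send_rows", "data": {
  "motion": [
    {"x": 0,"y": 0,"z": 0.3,"rx": 0,"ry": 0,"rz": 0,"jaw": 1.5},
    {"x": 0,"y": 0,"z": 0.3,"rx": 0,"ry": 0,"rz": 0,"jaw": 1.5},
    {"x": 0,"y": 0,"z": 0.3,"rx": 0,"ry": 0,"rz": 0,"jaw": 1.5},
    {"x": 0,"y": 0,"z": 0.2,"rx": 0,"ry": 0,"rz": 0,"jaw": 1.5},
    {"x": 0,"y": 0,"z": 0,"rx": 0,"ry": 0,"rz": 0,"jaw": 1.5}
  ]
}}

```text
clock: 13.95
tool_pos: [0.5304, -0.0938, 0.0933]
eef_rot: [0.99, 0.138, -0.0, 0.0]
contact_force: [0.3, 3.8, -4.3]
opening: 0.279
finger_force: 60.0
```

>>> {"op": "send_rows", "data": {
  "motion": [
    {"x": 0,"y": 0,"z": 0.2,"rx": 0,"ry": 0,"rz": 0,"jaw": 1.5},
    {"x": 0,"y": 0,"z": 0.2,"rx": 0,"ry": 0,"rz": 0,"jaw": 1.5},
    {"x": 0,"y": 0,"z": 0.1,"rx": 0,"ry": 0,"rz": 0,"jaw": 1.5},
    {"x": 0,"y": 0,"z": 0.1,"rx": 0,"ry": 0,"rz": 0,"jaw": 1.5},
    {"x": 0,"y": 0,"z": 0,"rx": 0,"ry": 0,"rz": 0,"jaw": 1.5}
  ]
}}

```text
clock: 14.45
tool_pos: [0.5309, -0.094, 0.0908]
eef_rot: [0.99, 0.138, 0.001, 0.001]
contact_force: [-6.8, 4.6, 28.6]
opening: 0.277
finger_force: 59.9
```

The pin has bottomed at the expected height with 28 N on the wrist. Releasing and rising.

>>> {"op": "send_rows", "data": {
  "motion": [
    {"x": 0,"y": 0,"z": -0.3,"rx": 0,"ry": 0,"rz": 0,"jaw": 1.5},
    {"x": 0,"y": 0,"z": 0,"rx": 0,"ry": 0,"rz": 0,"jaw": 4.5},
    {"x": 0,"y": 0,"z": 0,"rx": 0,"ry": 0,"rz": 0,"jaw": 4.5},
    {"x": 0,"y": 0,"z": 0,"rx": 0,"ry": 0,"rz": 0,"jaw": 4.5},
    {"x": 0,"y": 0,"z": -2,"rx": 0,"ry": 0,"rz": 0,"jaw": 4.5}
  ]
}}

```text
clock: 14.95
tool_pos: [0.5289, -0.0944, 0.1088]
eef_rot: [0.99, 0.138, -0.002, -0.0]
contact_force: [-0.3, 0.5, -0.5]
opening: 0.513
finger_force: 0.0
```

>>> {"op": "send_rows", "data": {
  "motion": [
    {"x": 0,"y": 0,"z": -3,"rx": 0,"ry": 0,"rz": 0,"jaw": 4.5},
    {"x": 0,"y": 0,"z": -3,"rx": 0,"ry": 0,"rz": 0,"jaw": 4.5},
    {"x": 0,"y": 0,"z": -3,"rx": 0,"ry": 0,"rz": 0,"jaw": 4.5},
    {"x": 0,"y": 0,"z": 0,"rx": 0,"ry": 0,"rz": 0,"jaw": 4.5},
    {"x": 0,"y": 0,"z": 0,"rx": 0,"ry": 0,"rz": 0,"jaw": 4.5}
  ]
}}

```text
clock: 15.45
tool_pos: [0.5306, -0.0944, 0.2008]
eef_rot: [0.99, 0.138, 0.0, 0.0]
contact_force: [0.2, -0.9, -0.5]
opening: 0.511
finger_force: 0.0
```

```bash
python3 - <<'E'
from h import *
st=get_state(); print(st["eef_rot"].round(3),st["tool_pos"].round(4),st["opening"],st["contact_force"])
w=snapshot("wrist"); save(w,"w4.png",k=1.4)
for s in (w,snapshot("side")):
 for b in blobs(s,8):
  p=onz(s,*b[2],.09)
  if np.hypot(p[0]-.596,p[1]+.0755)<.15: print(b[0],b[1].tolist(),b[2],[onz(s,*b[2],z)[:2].round(4).tolist() for z in(.054,.09,.1,.122)])
for n,p in dict(pin_top=(.5305,-.093,.122)).items(): print(n,np.round(np.array(proj(w,p))*1.4))
E
```

```text
[0.99  0.138 0.    0.   ] [ 0.5306 -0.0944  0.2008] 0.5113798295152931 [ 0.19910516 -0.88362966 -0.51694447]
red [114, 98, 34, 26, 693] [130.8 110.3] [[0.5643, 0.0304], [0.5702, 0.0174], [0.5718, 0.0138], [0.5754, 0.0058]]
red [252, 145, 6, 8, 40] [254.8 148.4] [[0.5616, -0.0841], [0.5678, -0.0825], [0.5696, -0.0821], [0.5734, -0.0811]]
red [243, 173, 6, 5, 9] [245.  174.8] [[0.535, -0.082], [0.5446, -0.0807], [0.5473, -0.0803], [0.5532, -0.0795]]
org [239, 180, 30, 40, 961] [253.3 199.6] [[0.5132, -0.0963], [0.5256, -0.0931], [0.5291, -0.0922], [0.5367, -0.0903]]
red [260, 182, 6, 9, 40] [262.2 186. ] [[0.5693, 0.0558], [0.5714, 0.013], [0.572, 0.0012], [0.5733, -0.025]]
red [235, 219, 6, 3, 13] [237.2 219.7] [[0.5045, -0.0996], [0.5097, -0.1348], [0.5112, -0.1446], [0.5144, -0.1661]]
org [243, 200, 7, 15, 77] [245.6 206.3] [[0.524, -0.0419], [0.5283, -0.0799], [0.5295, -0.0904], [0.5321, -0.1137]]
pin_top [356. 291.]
```

View pics/w4.png

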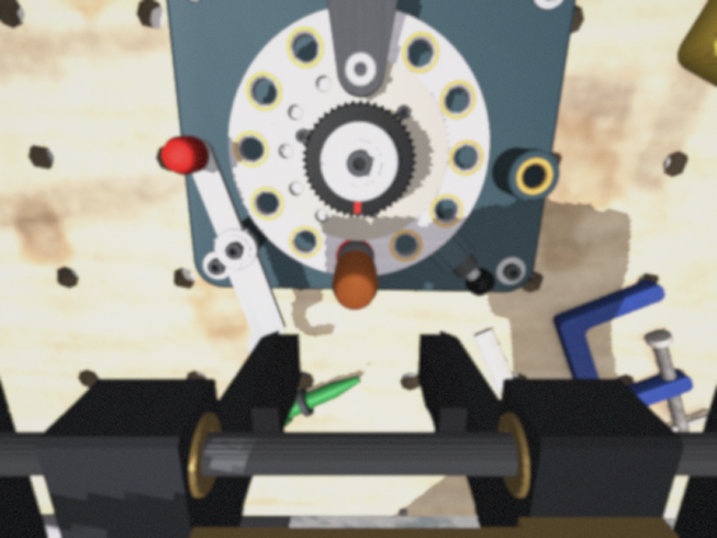

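The pin is standing in the red station at (355,270) with its collar down. The parking boss at (533,176) is empty, and the keeper knob is at (184,155) with its stud at (234,250). Working out the keeper arc now.

```bash
python3 - <<'E'
from h import *
w=snapshot("wrist")
st=onz(w,234/1.4,250/1.4,.076)[:2]; kn=np.array([.571,.017]); d=kn-st
print(st.round(4),np.hypot(*d).round(4),np.degrees(np.arctan2(d[1],d[0])))
th=np.arctan2(d[1],d[0]); C=kn-.062*np.array([np.cos(th),np.sin(th)]); print(C, [(t,(C+.062*np.array([np.cos(th+t),np.sin(th+t)])).round(4)) for t in(0,.25,.5,.75,1,1.15,1.3)])
print(get_state()["tool_pos"],get_state()["eef_rot"])
E
```

```text
[ 0.5181 -0.0165] 0.0626 32.31295613452704
[ 0.51860126 -0.0161417 ] [(0, array([0.571, 0.017])), (0.25, array([0.5612, 0.0289])), (0.5, array([0.5487, 0.0381])), (0.75, array([0.5344, 0.0438])), (1, array([0.519 , 0.0459])), (1.15, array([0.5098, 0.0452])), (1.3, array([0.5007, 0.0432]))]
[ 0.52953788 -0.09389133  0.19938916] [ 9.90454988e-01  1.37829919e-01 -1.34283060e-03 -1.66432393e-04]
```

>>> {"op": "send_rows", "data": {
  "motion": [
    {"x": 1.73,"y": -2.4,"z": 0,"rx": 0,"ry": 0,"rz": 0,"jaw": 4.5},
    {"x": 1.73,"y": -2.4,"z": 0,"rx": 0,"ry": 0,"rz": 0,"jaw": 4.5},
    {"x": 1.73,"y": -2.4,"z": 0,"rx": 0,"ry": 0,"rz": 0,"jaw": 4.5},
    {"x": 1.74,"y": -2.4,"z": 0,"rx": 0,"ry": 0,"rz": 0,"jaw": 4.5},
    {"x": 0,"y": 0,"z": 0,"rx": 0,"ry": 0,"rz": -0.143,"jaw": 4.5}
  ]
}}

```text
clock: 16.1
tool_pos: [0.5716, 0.0238, 0.1994]
eef_rot: [0.977, 0.213, 0.0, -0.002]
contact_force: [-0.2, 0.0, -0.1]
opening: 0.511
finger_force: 0.0
```

>>> {"op": "send_rows", "data": {
  "motion": [
    {"x": 0,"y": 0,"z": 1.5,"rx": 0,"ry": 0,"rz": -0.143,"jaw": 4.5},
    {"x": 0,"y": 0,"z": 2.5,"rx": 0,"ry": 0,"rz": 0,"jaw": 4.5},
    {"x": 0,"y": 0,"z": 2.5,"rx": 0,"ry": 0,"rz": 0,"jaw": 4.5},
    {"x": 0,"y": 0,"z": 0,"rx": 0,"ry": 0,"rz": 0,"jaw": 4.5},
    {"x": 0,"y": 0,"z": 0,"rx": 0,"ry": 0,"rz": 0,"jaw": 4.5}
  ]
}}

```text
clock: 16.6
tool_pos: [0.5703, 0.0175, 0.135]
eef_rot: [0.961, 0.278, -0.001, -0.0]
contact_force: [0.5, 0.1, 0.4]
opening: 0.51
finger_force: 0.0
```

```bash
python3 - <<'E'
from h import *
st=get_state(); print(st["eef_rot"].round(3),st["tool_pos"].round(4),st["opening"],st["contact_force"])
w=snapshot("wrist")
for b in blobs(w,100): print(b[0],b[1].tolist(),b[2],[onz(w,*b[2],z)[:2].round(4).tolist() for z in(.086,.095)])
E
```

```text
[ 0.961  0.278 -0.001 -0.   ] [0.5703 0.0175 0.135 ] 0.510263776485659 [0.45967036 0.05975625 0.44100493]
red [241, 208, 31, 37, 934] [256.3 226. ] [[0.5697, 0.0171], [0.5732, 0.0193]]
```

The knob is centred between the jaws. Descending, straddling it and swinging.

>>> {"op": "send_rows", "data": {
  "motion": [
    {"x": 0,"y": 0,"z": 1.5,"rx": 0,"ry": 0,"rz": 0,"jaw": 4.5},
    {"x": 0,"y": 0,"z": 1.5,"rx": 0,"ry": 0,"rz": 0,"jaw": 4.5},
    {"x": 0,"y": 0,"z": 1.4,"rx": 0,"ry": 0,"rz": 0,"jaw": 4.5},
    {"x": 0,"y": 0,"z": 0,"rx": 0,"ry": 0,"rz": 0,"jaw": 2.7},
    {"x": 0,"y": 0,"z": 0,"rx": 0,"ry": 0,"rz": 0,"jaw": 2.7}
  ],
  "grip_force": 10
}}

```text
clock: 17.15
tool_pos: [0.5712, 0.0176, 0.0921]
eef_rot: [0.961, 0.278, 0.0, 0.0]
contact_force: [-0.1, 0.1, 0.1]
opening: 0.357
finger_force: 0.0
```

>>> {"op": "send_rows", "data": {
  "motion": [
    {"x": -0.03,"y": -0.62,"z": 0,"rx": 0,"ry": 0,"rz": -0.1,"jaw": 2.7},
    {"x": -0.03,"y": -0.62,"z": 0,"rx": 0,"ry": 0,"rz": -0.1,"jaw": 2.7},
    {"x": -0.03,"y": -0.62,"z": 0,"rx": 0,"ry": 0,"rz": -0.1,"jaw": 2.7},
    {"x": -0.03,"y": -0.62,"z": 0,"rx": 0,"ry": 0,"rz": -0.1,"jaw": 2.7},
    {"x": -0.03,"y": -0.62,"z": 0,"rx": 0,"ry": 0,"rz": -0.1,"jaw": 2.7}
  ]
}}

```text
clock: 17.65
tool_pos: [0.55, 0.0383, 0.0928]
eef_rot: [0.861, 0.508, 0.001, 0.001]
contact_force: [1.7, -0.2, -1.2]
opening: 0.308
finger_force: 1.0
```

>>> {"op": "send_rows", "data": {
  "motion": [
    {"x": -0.03,"y": -0.62,"z": 0,"rx": 0,"ry": 0,"rz": -0.1,"jaw": 2.7},
    {"x": -0.03,"y": -0.62,"z": 0,"rx": 0,"ry": 0,"rz": -0.1,"jaw": 2.7},
    {"x": -0.03,"y": -0.62,"z": 0,"rx": 0,"ry": 0,"rz": -0.1,"jaw": 2.7},
    {"x": -0.03,"y": -0.62,"z": 0,"rx": 0,"ry": 0,"rz": -0.1,"jaw": 2.7},
    {"x": 0,"y": 0,"z": 0,"rx": 0,"ry": 0,"rz": 0,"jaw": 2.7}
  ]
}}

```text
clock: 18.15
tool_pos: [0.5256, 0.0465, 0.0927]
eef_rot: [0.744, 0.668, 0.001, 0.0]
contact_force: [-0.6, -0.2, -0.2]
opening: 0.308
finger_force: 0.0
```

```bash
python3 - <<'E'
from h import *
st=get_state(); print(st["eef_rot"].round(3),st["tool_pos"].round(4),st["opening"],st["contact_force"],st["q"].round(2))
for n in("wrist","top","side"):
 w=snapshot(n)
 for b in blobs(w,15):
  p=onz(w,*b[2],.09)
  if np.hypot(p[0]-.53,p[1]+.02)<.12: print(n,b[0],b[1].tolist(),b[2],[onz(w,*b[2],z)[:2].round(4).tolist() for z in(.086,.095)])
E
```

```text
[0.744 0.668 0.001 0.   ] [0.5256 0.0465 0.0927] 0.30776477109093525 [-0.56395755 -0.22207177 -0.22318678] [ 0.02  0.83 -0.32  1.98  0.6   0.43 -0.86]
wrist red [242, 236, 41, 51, 1679] [262.  261.6] [[0.5288, 0.0443], [0.5292, 0.0497]]
top org [280, 192, 7, 8, 41] [283.1 195.6] [[0.5275, -0.093], [0.5268, -0.0924]]
side red [247, 176, 6, 9, 38] [249.5 179.6] [[0.5297, 0.047], [0.5307, 0.0359]]
side org [242, 200, 8, 15, 90] [245.6 206.8] [[0.528, -0.0778], [0.5291, -0.0872]]
```

>>> {"op": "send_rows", "data": {
  "motion": [
    {"x": -0.03,"y": -0.62,"z": 0,"rx": 0,"ry": 0,"rz": -0.1,"jaw": 2.7},
    {"x": -0.03,"y": -0.62,"z": 0,"rx": 0,"ry": 0,"rz": -0.1,"jaw": 2.7},
    {"x": 0,"y": 0,"z": 0,"rx": 0,"ry": 0,"rz": 0,"jaw": 2.7},
    {"x": -0.02,"y": -0.3,"z": 0,"rx": 0,"ry": 0,"rz": -0.05,"jaw": 2.7},
    {"x": 0,"y": 0,"z": 0,"rx": 0,"ry": 0,"rz": 0,"jaw": 2.7}
  ]
}}

```text
clock: 18.8
tool_pos: [0.51, 0.0459, 0.0919]
eef_rot: [0.655, 0.755, 0.0, 0.0]
contact_force: [1.0, 0.6, 0.2]
opening: 0.307
finger_force: 0.4
```

>>> {"op": "send_rows", "data": {
  "motion": [
    {"x": -0.02,"y": -0.3,"z": 0,"rx": 0,"ry": 0,"rz": -0.05,"jaw": 2.7},
    {"x": 0,"y": 0,"z": 0,"rx": 0,"ry": 0,"rz": 0,"jaw": 2.7},
    {"x": 0,"y": 0,"z": 0,"rx": 0,"ry": 0,"rz": 0,"jaw": 2.7},
    {"x": 0,"y": 0,"z": 0,"rx": 0,"ry": 0,"rz": 0,"jaw": 2.7},
    {"x": 0,"y": 0,"z": 0,"rx": 0,"ry": 0,"rz": 0,"jaw": 2.7}
  ]
}}

```text
clock: 19.3
tool_pos: [0.5066, 0.0453, 0.0916]
eef_rot: [0.636, 0.772, -0.0, -0.0]
contact_force: [0.7, 1.0, 1.1]
opening: 0.305
finger_force: 0.4
```

>>> {"op": "send_rows", "data": {
  "motion": [
    {"x": -0.02,"y": -0.3,"z": 0,"rx": 0,"ry": 0,"rz": -0.05,"jaw": 2.7},
    {"x": 0,"y": 0,"z": 0,"rx": 0,"ry": 0,"rz": 0,"jaw": 2.7},
    {"x": 0,"y": 0,"z": 0,"rx": 0,"ry": 0,"rz": 0,"jaw": 2.7},
    {"x": 0,"y": 0,"z": 0,"rx": 0,"ry": 0,"rz": 0,"jaw": 2.7},
    {"x": 0,"y": 0,"z": 0,"rx": 0,"ry": 0,"rz": 0,"jaw": 2.7}
  ]
}}

```text
clock: 19.8
tool_pos: [0.5047, 0.0447, 0.0918]
eef_rot: [0.617, 0.787, 0.001, 0.0]
contact_force: [5.0, 1.0, -2.6]
opening: 0.308
finger_force: 2.6
```

>>> {"op": "send_rows", "data": {
  "motion": [
    {"x": -0.02,"y": -0.3,"z": 0,"rx": 0,"ry": 0,"rz": -0.05,"jaw": 2.7},
    {"x": 0,"y": 0,"z": 0,"rx": 0,"ry": 0,"rz": 0,"jaw": 2.7},
    {"x": 0,"y": 0,"z": 0,"rx": 0,"ry": 0,"rz": 0,"jaw": 2.7},
    {"x": 0,"y": 0,"z": 0,"rx": 0,"ry": 0,"rz": 0,"jaw": 2.7},
    {"x": 0,"y": 0,"z": 0,"rx": 0,"ry": 0,"rz": 0,"jaw": 2.7}
  ]
}}

```text
clock: 20.3
tool_pos: [0.5046, 0.0441, 0.092]
eef_rot: [0.597, 0.802, 0.003, 0.002]
contact_force: [10.8, 0.4, -6.0]
opening: 0.307
finger_force: 5.1
```

```bash
python3 - <<'E'
from h import *
st=get_state(); print(st["contact_force"],st["q"].round(2))
a=snapshot("side"); t=snapshot("top")
A=cv2.resize(a["img"][160:250,205:305],(500,450),interpolation=cv2.INTER_CUBIC); B=cv2.resize(t["img"][160:220,230:300],(300,257),interpolation=cv2.INTER_CUBIC)
W=np.zeros((450,800,3),np.uint8); W[:,:500]=A; W[:257,500:]=B
cv2.imwrite("pics/d.png",W[:,:,::-1])
E
```

```text
[10.83866994  0.37382706 -5.98871945] [ 0.06  0.82 -0.39  2.04  0.76  0.41 -0.63]
```

View pics/d.png

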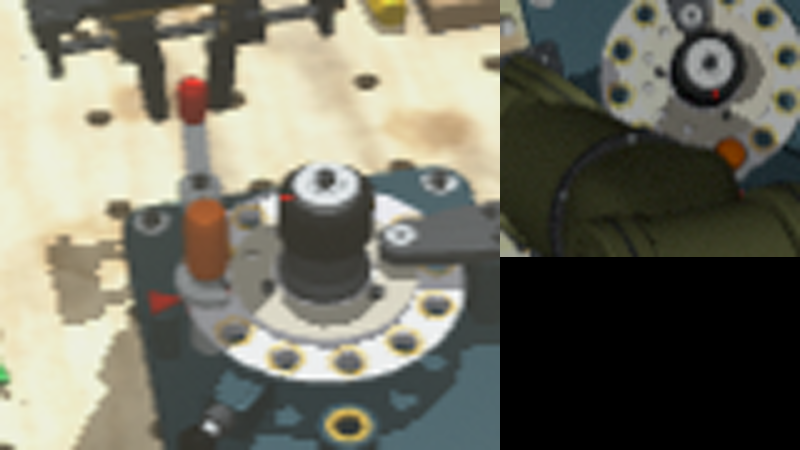

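The force climbs at a fixed position, so the keeper is against its stop. The crop shows the hook round the pin's neck at (205,290) and the lever running straight from the knob through the stud to the pin. Backing off and clearing.

>>> {"op": "send_rows", "data": {
  "motion": [
    {"x": 0,"y": 0.45,"z": 0,"rx": 0,"ry": 0,"rz": 0,"jaw": 2.7},
    {"x": 0,"y": 0,"z": 0,"rx": 0,"ry": 0,"rz": 0,"jaw": 3.6},
    {"x": 0,"y": 0,"z": 0,"rx": 0,"ry": 0,"rz": 0,"jaw": 3.6},
    {"x": 0,"y": 0,"z": 0,"rx": 0,"ry": 0,"rz": 0,"jaw": 3.6},
    {"x": 0,"y": 0,"z": -1.5,"rx": 0,"ry": 0,"rz": 0,"jaw": 3.6}
  ]
}}

```text
clock: 20.9
tool_pos: [0.5033, 0.0444, 0.1056]
eef_rot: [0.596, 0.803, -0.002, -0.001]
contact_force: [0.4, -0.1, 0.2]
opening: 0.413
finger_force: 0.0
```

>>> {"op": "send_rows", "data": {
  "motion": [
    {"x": 0,"y": 0,"z": -2.5,"rx": 0,"ry": 0,"rz": 0,"jaw": 3.6},
    {"x": 0,"y": 0,"z": -3,"rx": 0,"ry": 0,"rz": 0,"jaw": 3.6},
    {"x": 0,"y": 0,"z": -3,"rx": 0,"ry": 0,"rz": 0,"jaw": 3.6},
    {"x": 0,"y": 0,"z": 0,"rx": 0,"ry": 0,"rz": 0,"jaw": 3.6},
    {"x": 0,"y": 0,"z": 0,"rx": 0,"ry": 0,"rz": 0,"jaw": 3.6}
  ]
}}

```text
clock: 21.4
tool_pos: [0.5049, 0.0445, 0.1918]
eef_rot: [0.597, 0.802, -0.0, 0.0]
contact_force: [-1.1, -0.7, -0.0]
opening: 0.408
finger_force: 0.0
```

```bash
python3 - <<'E'
from h import *
w=snapshot("wrist"); save(w,"w5.png",k=1.4); print(get_state()["tool_pos"])
C=np.array([.5184,-.0163])
for s in(w,snapshot("side")):
 for b in blobs(s,15):
  p=onz(s,*b[2],.09)
  if np.hypot(p[0]-.52,p[1]-.02)<.15: 
   for z in(.086,.094):
    p=onz(s,*b[2],z)[:2]; print(b[0],b[2],p.round(4),np.degrees(np.arctan2(*(p-C)[::-1])).round(1),np.hypot(*(p-C)).round(4))
E
```

```text
[0.50444862 0.04436191 0.19109245]
red [259.8 196.2] [0.5082 0.0455] 99.4 0.0626
red [259.8 196.2] [0.5073 0.0481] 99.8 0.0653
red [216.2 306.2] [ 0.5009 -0.0706] -107.9 0.0571
red [216.2 306.2] [ 0.5002 -0.0641] -110.8 0.0512
red [289.7 362.9] [ 0.5889 -0.1159] -54.7 0.122
red [289.7 362.9] [ 0.5853 -0.1079] -53.8 0.1134
org [236.7 353.2] [ 0.5344 -0.1192] -81.2 0.1041
org [236.7 353.2] [ 0.5326 -0.1111] -81.5 0.0959
red [242.9 179.3] [0.5088 0.0474] 98.6 0.0644
red [242.9 179.3] [0.51   0.0376] 98.9 0.0545
org [245.6 207. ] [ 0.5281 -0.0786] -81.2 0.063
org [245.6 207. ] [ 0.529 -0.087] -81.4 0.0715
```

View pics/w5.png

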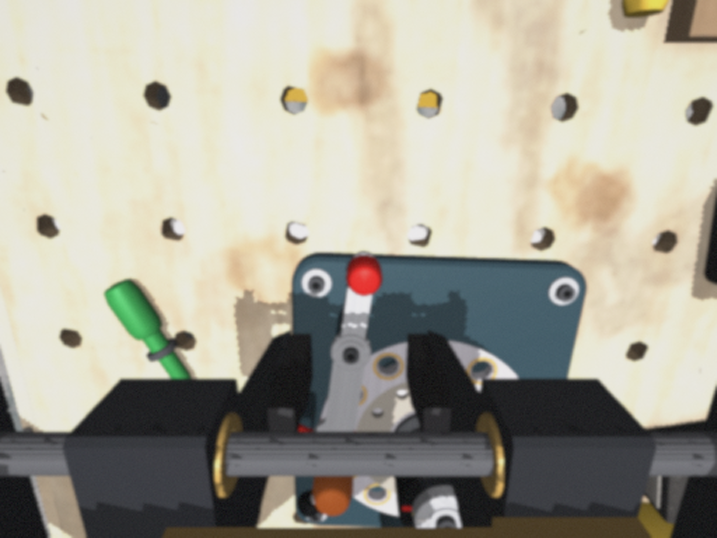

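The keeper knob is at (364,275), at 99° about the stud. That is in line with the pin at 98.8°, so the keeper is shut, and the gripper is clear. Handing in.

```bash
python3 -c "
from plant import *
print(finish_job())"
```

```text
the job is handed in; nothing more can be done
None
```

The job is handed in, though no verdict came back: the red station clicked in, the taper pin was pushed home against its shoulder, and the keeper was swung to its stop over the pin's collar, all in about 21 s with nothing else touched.

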